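# Open the countertop water filter

## Robot

A 7-joint arm with a two-finger parallel gripper is mounted at the origin on the work surface. World frame = base frame: x ahead of the robot, y to its left, z up, the work surface at z = 0. Lengths are in m, angles in rad, forces in N, time in s.
With the tool pointing down it reaches from about 0.35 to 0.775 m from the base axis. Payload 3.1 kg.
Tool frame: the origin (TCP) lies midway between the tips of the shut fingers; the grasp point (between the pads) lies r.tcp_to_grasp behind it (r.tcp_to_grasp is the distance from the TCP to the grasp point, in m); z points along the fingers, y is the line along which they close (so a half turn about z gives the same grasp; the last joint's range is limited). The gripper opens to 85 mm and grips with 20 to 120 N. Pads are 22 mm wide; open, the fingers measure 114 mm over their backs; the gripper's body (76 mm by 85 mm) begins 54 mm behind the grasp point. The pads swing forward as they close: fully open they stand 13 mm farther back than shut.
Start: joints at [1.209, 0.311, 0.014, 1.512, -0.004, 1.319, -0.027], TCP at [0.173, -0.522, 0.231] pointing down, gripper open.
Joint ranges: [-2.7, 2.7], [-0.3, 1.91], [-1.27, 1.3], [0.12, 2.57], [-1.44, 4.58], [0.2, 2.03], [-3.05, 3.05]. Speed limits (rad/s): [2.79, 2.79, 3.14, 3.14, 3.14, 3.14, 3.14].

## Interface

Orientations are given as a unit quaternion [x, y, z, w].
In Python, from bench import r gives the robot as it stands.
- The arm moves only by the tool jog_arm, never from a script. Its argument "targets" is a list of rows, each an object of numbers: "ax", "ay", "az": the turn, a rotation vector about the world's x, y, z in units of 6 degrees (1.0 is 6 degrees); "dx", "dy", "dz": the shift along the world's x, y, z in m; "jaw": the finger opening in m, from 0 to 0.0854. A call has 1 to 20 rows; each row is the pose to reach, as a shift and turn from the pose commanded when the call began; what a row does not reach only later rows make up. A row lasts 1/12 s, in which the tool goes at most 41.7 mm and 7.16 degrees, less where a joint would pass 70% of its speed; a pose out of reach is approached as far as the arm can. A call with a gripper value outside its range is refused whole. The fingers move at their own pace and stop on an object; the grip force is fixed at half the most. Time passes only in rows, so rows that repeat a pose let the fingers close. It gives the time, the measured TCP pose, the force, the opening and the grip force at its end, in the units of the state.
- r.get_state(): the state, without advancing time (a new reading comes with each control period).
- r.grab_frame(name): name is "scene" or "side" or "wrist"; returns the picture (400x640x3 uint8, red, green, blue); there is no depth.
- r.camera_info(name): a dict with "fx", "fy", "cx", "cy" (pixels), "k1" (the pictures are not rectified: a ray, as slopes to the right and down, at radius r is drawn at 1 + k1 r^2 times it, then the intrinsics apply), "R" (3x3) and "t" (3): a world point X has camera coordinates R X + t; the wrist camera has in their place "T_tool_cam" (4x4, takes a point from camera to tool coordinates, whose origin is the TCP and whose axes are the flange's). Camera axes: x right, y down, z forward; pixel columns grow to the right and rows downward; lengths in m; the calibration is good to about 2 mm. A picture is of the moment at which its call begins: read the wrist's pose just before it. camera_info takes no time and is no camera call.
- r.finish_job(): hands the job in; it is judged then, once.
The state is a dict: "t": time; "q": joint angles; "dq": joint speeds; "tau": joint torques, N m; "ee_pos": TCP position; "ee_rot": TCP orientation; "wrist_force": force on the tool from outside, world axes, zero at the start; "wrist_torque": the same for the moment, N m; "opening": finger opening in m; "finger_force": force on a finger pad.
Only numpy, scipy, OpenCV 4.12 (cv2) and the standard library are available. Lean on these libraries where they do the work, as an engineer would, in place of code of your own. Each camera call takes 0.05 s, during which the arm holds its last target. There are 200 camera calls.

## Task

The cartridge of the water filter on the counter is to be changed. Squeeze the two tabs on top of its cap together, turn the cap anticlockwise until it meets its stop, lift it straight out without forcing anything, and set it down gently, the right way up, in the steel tray beside the new cartridge. Leave the other things where they stand.

Things in the scene. Friction and masses are not known exactly. Their poses are not given: they have to be found in the camera images.
- filter: countertop water filter, fixed: white foot 124 mm across, clear sump, white head 112 mm across with a short steel spout to its -x side (reaching 128 mm out, 134 mm high). Origin: centre of its underside on the counter, z up. The head's flat top is 150 mm up; nothing there but the cap. The cap's turning axis is the body's z axis
- mouth (a point): centre of the mouth in the head's top. Its bore gives the plug 1 mm of play. The moulded seat inside, with the stop and the two lug slots, sits up to 19 degrees either way in the head: the open stop comes 30 to 72 degrees anticlockwise of the locked start, and only the last 4 degrees let the lugs out. Plastic: 0.2 to 0.4 N m is enough to feel the stop, 0.6 is too much, as is a pull over 20 N
- cap: grey cap, 80 g. Origin: centre of its plug's underside, z up; when home it is 131.5 mm above the counter. Stepped plug 51 mm wide, 19 mm long, two lugs at its foot along x (51 mm over them), cover disc 60 mm wide (top 24 mm above origin), low boss to 38 mm. Two upright squeeze tabs at +y and -y, each 24 mm wide, 25 to 57 mm above origin, 62 mm over their outer faces
- tab_a (a joint): inward travel of the cap's +y tab, m: 0 out (locked), 0.006 fully in. Sprung: about 3.5 N to start, 14 N fully in. Beyond 3 mm its catch is out of the notch and the cap can turn; with both fully in, the cap sits solid between the fingers. It springs out when let go
- tab_b (a joint): inward travel of the cap's -y tab, m, as tab_a. Both must be in for the cap to turn. A spring under the old cartridge presses the cap up against its lugs with about 9 N; the cap can be pressed down only 0.4 mm before it sits solid on the cartridge. Turned to the slots and not held down, it rises up to 4 mm by itself
- tray: shallow steel tray, fixed, 180 mm (x) by 240 mm (y), rim 14 mm high, floor 4 mm thick. Origin: centre of its underside. The new cartridge stands in its +y half; the -y half is empty (middle: y = -50 mm). The cap stands there on its plug, its origin then 4 mm above the counter
- cartridge: new filter cartridge, white cylinder 45 mm across, 112 mm tall, standing in the tray's +y half; origin at the centre of its underside
- mug: white mug 76 mm across, 85 mm tall, handle to its +y, standing between filter and tray; origin at the centre of its underside
- spoon: wooden spoon 200 mm long lying along x near the robot; origin under its middle
- oil: green oil bottle 64 mm across, 190 mm tall; origin at the centre of its underside
- soap: blue washing-up liquid bottle 60 mm across, 170 mm tall; origin at the centre of its underside
- salt: paper salt tub 70 mm across, 110 mm tall; origin at the centre of its underside
- jar: brown spice jar 48 mm across, 85 mm tall; origin at the centre of its underside
Not all that is in view belongs to the job. What is shaped like the cap but red is not meant.

How it is judged:
By the outcome, as a careful person would: the job done as asked, in the order asked, and still so for the second after the job is handed in, with the robot touching nothing.
It also fails if it takes over 72 s, if anything falls off the work surface, if the arm or the gripper's body presses on something with over 40 N, if the wrist force passes 120 N, or if a joint passes its speed limit or range.

## Working session

There is one attempt and no reset: what is moved stays moved. The work goes in short steps, Python scripts to look and compute and a tool call to move; the robot and the scene stay as the last step left them, time stands still between calls to the robot, and variables do not carry over. Pictures are saved under pics/ and viewed, at most 10 in all, crops included, and the job is handed in when it is done.

Besides the shell and the picture viewer there is one more tool, called as name([rows], argument=value, ...), one row to a line, values as JSON. jog_arm: Moves the arm, as the interface text tells. Its arguments: {"type":"object","properties":{"targets":{"type":"array","items":{"type":"object","properties":{"ax":{"type":"number"},"ay":{"type":"number"},"az":{"type":"number"},"dx":{"type":"number"},"dy":{"type":"number"},"dz":{"type":"number"},"jaw":{"type":"number"}}}}},"required":["targets"]}

```bash
mkdir -p pics; ls
python3 - <<'E'
from bench import r
import cv2
for n in("scene","side"):
    cv2.imwrite(f"pics/{n}0.png",r.grab_frame(n)[:,:,::-1]); print(n,r.camera_info(n))
print(r.camera_info("wrist"),r.tcp_to_grasp); print(r.get_state())
E
```

```text
pics
scene {'fx': 367.9161697429127, 'fy': 367.9161697429127, 'cx': 318.44956721792596, 'cy': 196.76875740825108, 'k1': 0.02649123047297511, 'R': array([[ 0.37253054,  0.92795604, -0.01088963],
       [ 0.55221078, -0.2310868 , -0.80103817],
       [-0.74584466,  0.29239781, -0.59851422]]), 't': array([-0.20758813, -0.2312351 ,  1.43563718])}
side {'fx': 405.391066068889, 'fy': 405.391066068889, 'cx': 318.4789365531161, 'cy': 200.26313115541683, 'k1': -0.10255856586736575, 'R': array([[ 0.99255626, -0.12158632, -0.00698851],
       [-0.07782154, -0.58905593, -0.80433632],
       [ 0.09367967,  0.7988929 , -0.59413319]]), 't': array([-0.58083978,  0.12261905,  1.14323338])}
{'fx': 300.77562105911227, 'fy': 300.77562105911227, 'cx': 319.9473560419674, 'cy': 199.6204207805746, 'k1': -0.04857217385696504, 'T_tool_cam': array([[-5.96117833e-05, -9.50694238e-01, -3.10129752e-01,
         7.92391608e-02],
       [ 9.99999902e-01,  7.90265759e-05, -4.34469402e-04,
        -2.65738588e-04],
       [ 4.37556049e-04, -3.10129747e-01,  9.50694140e-01,
        -1.41323675e-01],
       [ 0.00000000e+00,  0.00000000e+00,  0.00000000e+00,
         1.00000000e+00]])} 0.0187
{'t': 0.1, 'q': array([ 1.20928017,  0.31166217,  0.01400646,  1.51290129, -0.00436747,
        1.3191903 , -0.02720269]), 'dq': array([-0.00261075, -0.0009987 , -0.00133226, -0.00336789,  0.00146565,
       -0.00024651, -0.00040388]), 'tau': array([ 5.58192241e-04, -3.80859482e+01,  1.46422363e-01, -2.31242573e+01,
        1.22803001e-02,  8.06906173e-03,  2.59576723e-06]), 'ee_pos': array([ 0.1727061 , -0.52149416,  0.23031885]), 'ee_rot': array([ 9.87235860e-01,  1.59261490e-01, -2.31170435e-04, -1.04019366e-03]), 'wrist_force': array([ 0.15624036,  0.39156413, -0.38879056]), 'wrist_torque': array([-0.0185263 , -0.05533118, -0.00280838]), 'finger_force': 0.0, 'opening': 0.08537846490742672}
```

View pics/scene0.png

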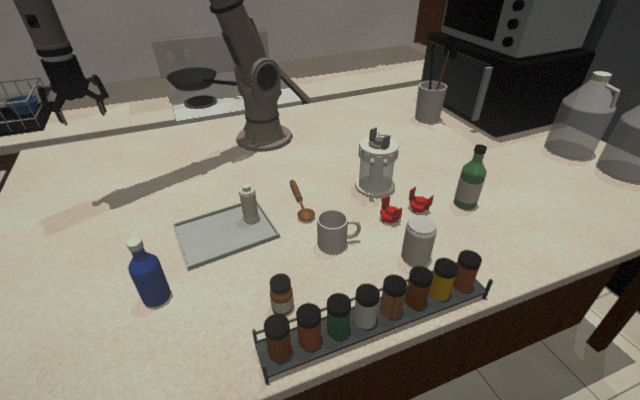

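View pics/side0.png

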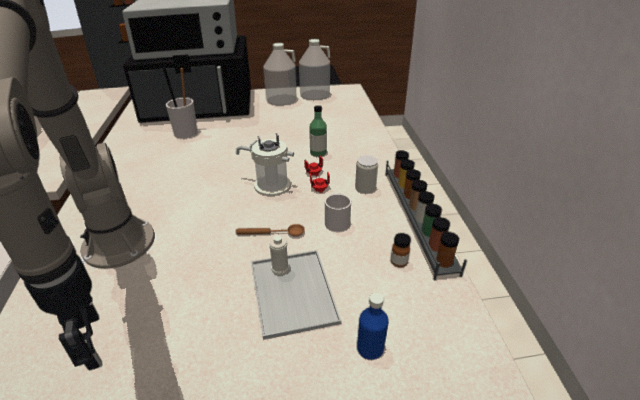

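Scene: the grey cap is on the filter at (379,138) in scene and (269,146) in side. Lookalikes are red caps at scene (391,212) and (420,203), side (313,168) and (320,184); red is not meant. The tray is at scene (226,233) with the cartridge at its left-hand end, and the mug is at (332,232). Next is one close crop of the grey cap.

```bash
cat > h.py <<'E'
import numpy as np, cv2
from bench import r
from scipy.spatial.transform import Rotation as Ro
def cam(n,st=None):
    i=r.camera_info(n)
    if n=="wrist":
        T=np.eye(4);T[:3,:3]=Ro.from_quat(st["ee_rot"]).as_matrix();T[:3,3]=st["ee_pos"]
        W=T@i["T_tool_cam"];R=W[:3,:3].T;t=-R@W[:3,3]
    else: R,t=np.array(i["R"]),np.array(i["t"])
    K=np.array([[i["fx"],0,i["cx"]],[0,i["fy"],i["cy"]],[0,0,1.]])
    return K,np.array([i["k1"],0,0,0,0]),R,t
def ray(c,uv):
    K,d,R,t=c
    p=cv2.undistortPointsIter(np.array([[uv]],float),K,d,None,None,(3,50,1e-10))[0,0]
    v=R.T@np.array([*p,1]);return -R.T@t,v/np.linalg.norm(v)
def tri(*cu):
    A=np.zeros((3,3));b=np.zeros(3);L=[ray(c,u) for c,u in cu]
    for o,v in L: P=np.eye(3)-np.outer(v,v);A+=P;b+=P@o
    X=np.linalg.solve(A,b);return X,[np.linalg.norm(np.cross(X-o,v)) for o,v in L]
def onz(c,uv,z):
    o,v=ray(c,uv);return o+v*(z-o[2])/v[2]
def proj(c,X):
    K,d,R,t=c;return cv2.projectPoints(np.atleast_2d(np.array(X,float)),cv2.Rodrigues(R)[0],t,K,d)[0][:,0]
E
python3 - <<'E'
import cv2,numpy as np
a=cv2.imread("pics/scene0.png");b=cv2.imread("pics/side0.png")
f=lambda im,x,y,w,h,s:cv2.resize(im[y:y+h,x:x+w],None,fx=s,fy=s,interpolation=cv2.INTER_CUBIC)
o=np.zeros((600,800,3),np.uint8)
o[:300,:400]=f(a,340,120,80,60+15,5)[:300,:400]   # (u0,v0)=(340,120) s5 -> 80x60
o[:300,400:]=f(b,230,130,80,60,5)
o[300:,:400]=f(a,165,180,133,100,3)[:300,:399] if 0 else cv2.resize(a[180:280,160:293],(400,300),interpolation=cv2.INTER_CUBIC)
o[300:,400:]=cv2.resize(b[235:335,240:373],(400,300),interpolation=cv2.INTER_CUBIC)
cv2.imwrite("pics/c1.png",o)
E
```

```text
(no output)
```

View pics/c1.png

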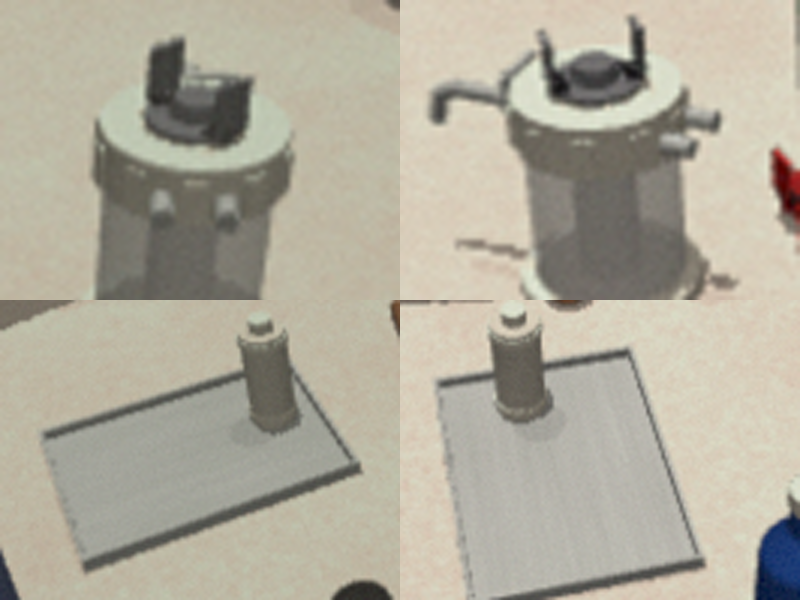

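Run:
```python
from h import *
a=cam("scene");b=cam("side")
S=lambda x,y:(340+x/5,120+y/5); D=lambda x,y:(230+(x-400)/5,130+y/5)
k=133/400
s=lambda x,y:(160+x*k,180+(y-300)/3); d=lambda x,y:(240+(x-400)*k,235+(y-300)/3)
P=lambda n,u,v:print(n,*[np.round(q,4) for q in tri((a,u),(b,v))])
P("tabL",S(167,44),D(543,34));P("tabR",S(234,80),D(637,21))
P("boss",S(205,85),D(594,58))
P("tray hh",s(358,466),d(632,350));P("tray lh",s(287,366),d(437,383));P("tray hl",s(85,570),d(704,563))
P("cart top",s(260,320),d(513,310))
print("trays at z.014", [np.round(onz(a,s(*p),.014),4) for p in((42,435),(358,466),(85,570))],[np.round(onz(b,d(*p),.014),4) for p in((437,383),(632,350),(704,563))])
for c,pts in((a,[(102,118),(290,118),(195,82),(198,172)]),(b,[])): pass
# head top ellipse centre guesses
for c,u in((a,S(196,127)),(b,D(596,88))): print("headtop",np.round(onz(c,u,.15),4))
P("mug",(332,219),(338,201))
```

```text
tabL [0.4274 0.2268 0.1885] [0.0012 0.0012]
tabR [0.4858 0.2365 0.1897] [0.0001 0.0001]
boss [0.4564 0.2357 0.1694] [0.0031 0.0031]
tray hh [ 0.5675 -0.1162  0.009 ] [0.0002 0.0002]
tray lh [ 0.3933 -0.1357  0.0052] [0.0027 0.0027]
tray hl [ 0.5947 -0.3512  0.004 ] [0.0008 0.0008]
cart top [ 0.4653 -0.1664  0.1136] [0.0002 0.0002]
trays at z.014 [array([ 0.4235, -0.369 ,  0.014 ]), array([ 0.573 , -0.1176,  0.014 ]), array([ 0.6056, -0.3507,  0.014 ])] [array([ 0.3929, -0.1411,  0.014 ]), array([ 0.5668, -0.1211,  0.014 ]), array([ 0.5928, -0.3576,  0.014 ])]
headtop [0.4627 0.2295 0.15  ]
headtop [0.457  0.2255 0.15  ]
mug [0.6423 0.0029 0.0852] [0.0003 0.0003]
```

jog_arm([
  {"dx": 0.28, "dy": 0.32, "dz": 0.06, "az": 7},
  {"dx": 0.28, "dy": 0.32, "dz": 0.06, "az": 7},
  {"dx": 0.28, "dy": 0.32, "dz": 0.06, "az": 7},
  {"dx": 0.28, "dy": 0.32, "dz": 0.06, "az": 7},
  {"dx": 0.28, "dy": 0.32, "dz": 0.06, "az": 7},
  {"dx": 0.28, "dy": 0.32, "dz": 0.06, "az": 7},
  {"dx": 0.28, "dy": 0.32, "dz": 0.06, "az": 7},
  {"dx": 0.28, "dy": 0.32, "dz": 0.06, "az": 7},
  {"dx": 0.28, "dy": 0.32, "dz": 0.06, "az": 7},
  {"dx": 0.284, "dy": 0.753, "dz": 0.06, "az": 13.5},
  {"dx": 0.284, "dy": 0.753, "dz": 0.06, "az": 13.5},
  {"dx": 0.284, "dy": 0.753, "dz": 0.06, "az": 13.5},
  {"dx": 0.284, "dy": 0.753, "dz": 0.06, "az": 13.5},
  {"dx": 0.284, "dy": 0.753, "dz": 0.06, "az": 13.5},
  {"dx": 0.284, "dy": 0.753, "dz": 0.06, "az": 13.5},
  {"dx": 0.284, "dy": 0.753, "dz": 0.06, "az": 13.5},
  {"dx": 0.284, "dy": 0.753, "dz": 0.06, "az": 13.5},
  {"dx": 0.284, "dy": 0.753, "dz": 0.06, "az": 13.5},
  {"dx": 0.284, "dy": 0.753, "dz": 0.06, "az": 13.5},
  {"dx": 0.284, "dy": 0.753, "dz": 0.06, "az": 13.5},
])

```text
$.targets[0]: bad value
```

jog_arm([
  {"dx": 0.28, "dy": 0.32, "dz": 0.06, "ax": 0, "ay": 0, "az": 7, "jaw": 0.085},
])

```text
t: 0.18
ee_pos: [0.1913, -0.4959, 0.2348]
ee_rot: [0.977, 0.214, -0.004, -0.0]
wrist_force: [-1.0, -0.9, 0.2]
opening: 0.0853
finger_force: 0.0
```

jog_arm([
  {"dx": 0.253, "dy": 0.289, "dz": 0.054, "ax": 0, "ay": 0, "az": 12.3, "jaw": 0.085},
  {"dx": 0.253, "dy": 0.289, "dz": 0.054, "ax": 0, "ay": 0, "az": 12.3, "jaw": 0.085},
  {"dx": 0.253, "dy": 0.289, "dz": 0.054, "ax": 0, "ay": 0, "az": 12.3, "jaw": 0.085},
  {"dx": 0.253, "dy": 0.289, "dz": 0.054, "ax": 0, "ay": 0, "az": 12.3, "jaw": 0.085},
  {"dx": 0.253, "dy": 0.289, "dz": 0.054, "ax": 0, "ay": 0, "az": 12.3, "jaw": 0.085},
  {"dx": 0.253, "dy": 0.289, "dz": 0.054, "ax": 0, "ay": 0, "az": 12.3, "jaw": 0.085},
  {"dx": 0.253, "dy": 0.289, "dz": 0.054, "ax": 0, "ay": 0, "az": 12.3, "jaw": 0.085},
  {"dx": 0.253, "dy": 0.289, "dz": 0.054, "ax": 0, "ay": 0, "az": 12.3, "jaw": 0.085},
  {"dx": 0.257, "dy": 0.722, "dz": 0.054, "ax": 0, "ay": 0, "az": 12.3, "jaw": 0.085},
  {"dx": 0.257, "dy": 0.722, "dz": 0.054, "ax": 0, "ay": 0, "az": 12.3, "jaw": 0.085},
  {"dx": 0.257, "dy": 0.722, "dz": 0.054, "ax": 0, "ay": 0, "az": 12.3, "jaw": 0.085},
  {"dx": 0.257, "dy": 0.722, "dz": 0.054, "ax": 0, "ay": 0, "az": 12.3, "jaw": 0.085},
  {"dx": 0.257, "dy": 0.722, "dz": 0.054, "ax": 0, "ay": 0, "az": 12.3, "jaw": 0.085},
  {"dx": 0.257, "dy": 0.722, "dz": 0.054, "ax": 0, "ay": 0, "az": 12.3, "jaw": 0.085},
  {"dx": 0.257, "dy": 0.722, "dz": 0.054, "ax": 0, "ay": 0, "az": 12.3, "jaw": 0.085},
  {"dx": 0.257, "dy": 0.722, "dz": 0.054, "ax": 0, "ay": 0, "az": 12.3, "jaw": 0.085},
  {"dx": 0.257, "dy": 0.722, "dz": 0.054, "ax": 0, "ay": 0, "az": 12.3, "jaw": 0.085},
  {"dx": 0.257, "dy": 0.722, "dz": 0.054, "ax": 0, "ay": 0, "az": 12.3, "jaw": 0.085},
  {"dx": 0.257, "dy": 0.722, "dz": 0.054, "ax": 0, "ay": 0, "az": 12.3, "jaw": 0.085},
  {"dx": 0.257, "dy": 0.722, "dz": 0.054, "ax": 0, "ay": 0, "az": 12.3, "jaw": 0.085},
])

```text
t: 1.85
ee_pos: [0.455, 0.2377, 0.2909]
ee_rot: [0.644, 0.765, 0.001, -0.002]
wrist_force: [-0.1, 0.7, 0.7]
opening: 0.0852
finger_force: 0.0
```

Run:
```python
from h import *
import pickle
st=r.get_state();im=r.grab_frame("wrist")[:,:,::-1];pickle.dump(st,open("w1.pkl","wb"));cv2.imwrite("pics/w1.png",im);print(st["ee_pos"],st["ee_rot"],st["q"])
```

```text
[0.4550041  0.23774231 0.29090845] [ 0.64434252  0.76473268  0.00136348 -0.00218898] [ 0.09971337  0.29501728 -0.79381237  1.47438152  0.20532976  1.45784115
 -0.52464641]
```

jog_arm([
  {"dx": -0.04, "dy": -0.03, "dz": 0.0, "ax": 0, "ay": 0, "az": 0, "jaw": 0.085},
  {"dx": -0.04, "dy": -0.03, "dz": 0.0, "ax": 0, "ay": 0, "az": 0, "jaw": 0.085},
  {"dx": -0.04, "dy": -0.03, "dz": 0.0, "ax": 0, "ay": 0, "az": 0, "jaw": 0.085},
  {"dx": -0.04, "dy": -0.03, "dz": 0.0, "ax": 0, "ay": 0, "az": 0, "jaw": 0.085},
])

```text
t: 2.23
ee_pos: [0.4172, 0.2001, 0.2912]
ee_rot: [0.648, 0.762, -0.0, 0.001]
wrist_force: [0.3, 0.1, -0.2]
opening: 0.0854
finger_force: 0.0
```

Run:
```python
from h import *
import pickle
st=r.get_state();im=r.grab_frame("wrist")[:,:,::-1];pickle.dump(st,open("w2.pkl","wb"));cv2.imwrite("pics/w2.png",im);print(st["ee_pos"],st["ee_rot"])
a=cv2.imread("pics/w1.png")
A=[]
for n,i in((1,a),(2,im)):
    c=cam("wrist",pickle.load(open(f"w{n}.pkl","rb")));u=proj(c,[[.457,.231,.185]])[0].astype(int);x=np.clip(u[0]-100,0,440);y=np.clip(u[1]-100,0,200)
    print(x,y);A.append(cv2.resize(np.ascontiguousarray(i[y:y+200,x:x+200]),(400,400),interpolation=cv2.INTER_CUBIC))
cv2.imwrite("pics/w12.png",np.hstack(A))
```

```text
[0.41722517 0.20005805 0.29122203] [ 6.48152410e-01  7.61510249e-01 -2.71930288e-05  7.70386778e-04]
221 107
272 71
```

View pics/w12.png

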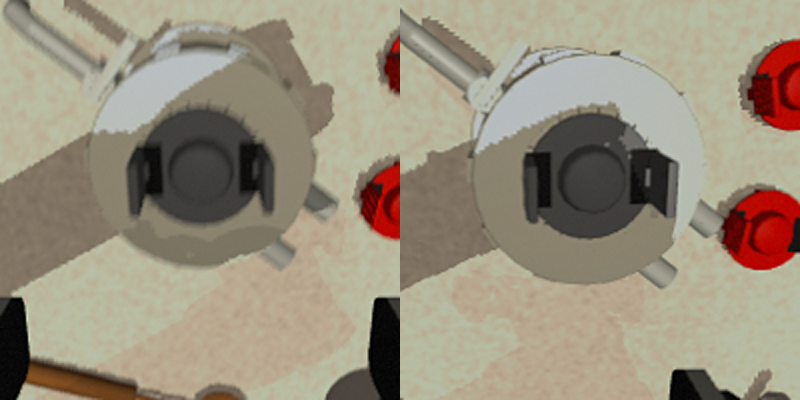

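Both wrist crops show the grey cap: boss at (200,170) left and (591,179) right, with dark tabs either side of it. The red ones are off to the right.

Run:
```python
from h import *
import pickle
c1,c2=[cam("wrist",pickle.load(open(f"w{n}.pkl","rb"))) for n in(1,2)]
p=lambda x,y:(221+x/2,107+y/2);q=lambda x,y:(272+(x-400)/2,71+y/2)
P=lambda n,u,v:print(n,*[np.round(z,4) for z in tri((c1,p(*u)),(c2,q(*v)))])
P("boss",(200,170),(591,179));P("L",(133,216),(532,222));P("R",(270,211),(675,216))
P("Lfar",(128,153),(526,155));P("Rfar",(271,155),(676,163))
for c,f,u,v,n in((c1,p,(200,165),(201,158),"1"),(c2,q,(591,173),(588,168),"2")):
    print(n,"disc",onz(c,f(*u),.1555),"head",onz(c,f(*v),.150),"boss",onz(c,f(*((200,170) if n=="1" else (591,179))),.1695))
print(Ro.from_quat(pickle.load(open("w2.pkl","rb"))["ee_rot"]).as_matrix().round(3), r.get_state()["ee_pos"])
```

```text
boss [0.4565 0.2343 0.1518] [0.0007 0.0007]
L [0.4293 0.2173 0.1833] [0.0008 0.0008]
R [0.4885 0.2303 0.1851] [0.0011 0.0011]
Lfar [0.4225 0.2438 0.1763] [0.0005 0.0005]
Rfar [0.4861 0.2519 0.1746] [0.0021 0.0021]
1 disc [0.45542545 0.23834175 0.1555    ] head [0.4555797  0.24037636 0.15      ] boss [0.45512052 0.23991131 0.1695    ]
2 disc [0.4556746  0.23717637 0.1555    ] head [0.45480865 0.23845008 0.15      ] boss [0.45361459 0.23666511 0.1695    ]
[[-0.16   0.987  0.001]
 [ 0.987  0.16  -0.001]
 [-0.001  0.001 -1.   ]] [0.41775109 0.20050443 0.29154404]
```

jog_arm([
  {"dx": 0.0385, "dy": 0.035, "dz": -0.03, "ax": 0, "ay": 0, "az": 0.1, "jaw": 0.085},
  {"dx": 0.0385, "dy": 0.035, "dz": -0.06, "ax": 0, "ay": 0, "az": 0.1, "jaw": 0.085},
  {"dx": 0.0385, "dy": 0.035, "dz": -0.066, "ax": 0, "ay": 0, "az": 0.1, "jaw": 0.085},
  {"dx": 0.0385, "dy": 0.035, "dz": -0.066, "ax": 0, "ay": 0, "az": 0.1, "jaw": 0.085},
  {"dx": 0.0385, "dy": 0.035, "dz": -0.066, "ax": 0, "ay": 0, "az": 0.1, "jaw": 0.085},
  {"dx": 0.0385, "dy": 0.035, "dz": -0.066, "ax": 0, "ay": 0, "az": 0.1, "jaw": 0.085},
  {"dx": 0.0385, "dy": 0.035, "dz": -0.066, "ax": 0, "ay": 0, "az": 0.1, "jaw": 0.085},
  {"dx": 0.0385, "dy": 0.035, "dz": -0.066, "ax": 0, "ay": 0, "az": 0.1, "jaw": 0.085},
])

```text
t: 2.95
ee_pos: [0.4563, 0.2361, 0.2269]
ee_rot: [0.644, 0.765, 0.001, 0.001]
wrist_force: [-0.2, -0.2, 0.5]
opening: 0.0852
finger_force: 0.0
```

```bash
cat > look.py <<'E'
from h import *
import sys
def draw(im,c,x,y,ang,dz=0):
    t=np.linspace(0,2*np.pi,60)
    for R,z,col in((.030,.1555,(0,255,255)),(.056,.150,(0,255,0))):
        P=np.c_[x+R*np.cos(t),y+R*np.sin(t),0*t+z]
        cv2.polylines(im,[(proj(c,P)*16).astype(np.int32)],True,col,1,cv2.LINE_AA,4)
    u=np.array([np.cos(ang),np.sin(ang)]);v=np.array([-u[1],u[0]])
    for s in(-1,1):
        a=[np.r_[np.array([x,y])+s*.031*u+w*.012*v,.1885] for w in(-1,1)]
        cv2.polylines(im,[(proj(c,a)*16).astype(np.int32)],False,(255,0,255),1,cv2.LINE_AA,4)
E
python3 - <<'E'
from look import *
import pickle
st=r.get_state();im=r.grab_frame("wrist")[:,:,::-1].copy();pickle.dump(st,open("w3.pkl","wb"));cv2.imwrite("pics/w3.png",im)
print(st["ee_pos"],st["ee_rot"],st["dq"].round(4))
c=cam("wrist",st)
S=4
from h import proj
o=proj(c,[[.4563,.2355,.165]])[0];x0,y0=int(o[0])-100,int(o[1])-75
y0=max(0,min(y0,250));print(x0,y0)
g=cv2.resize(np.ascontiguousarray(im[y0:y0+150,x0:x0+200]),None,fx=S,fy=S,interpolation=cv2.INTER_CUBIC)
K,d,R,t=c;A=np.array([[S,0,-x0*S],[0,S,-y0*S],[0,0,1.]])
c4=(A@K,d,R,t)
draw(g,c4,.4563,.2355,np.radians(9.8))
cv2.imwrite("pics/w3c.png",g)
E
```

```text
[0.45625049 0.23611788 0.22689516] [0.64371792 0.76526096 0.00135157 0.0010408 ] [-0.0023  0.0036  0.0011  0.0091  0.002  -0.0006 -0.0011]
220 143
```

View pics/w3c.png

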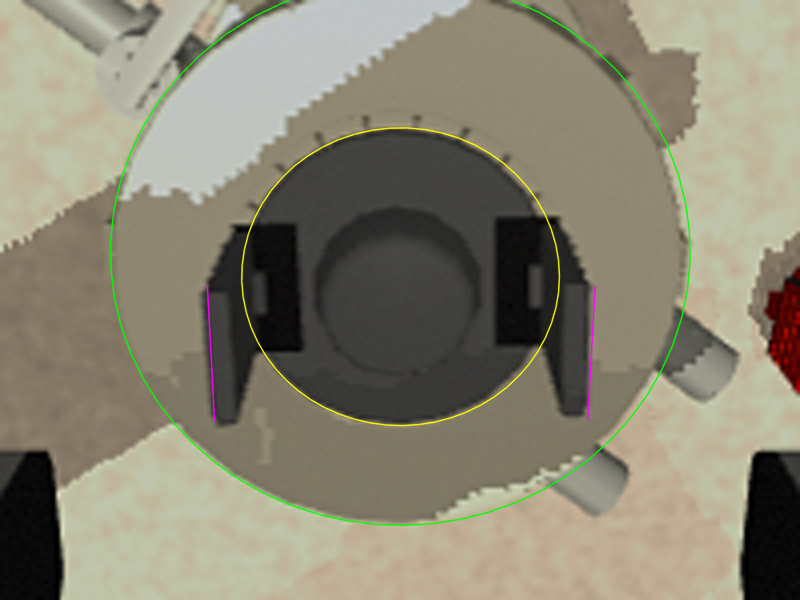

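The model overlay fits within about 0.5 mm and 1°. Now I'll descend and then squeeze.

jog_arm([
  {"dx": -0.0003, "dy": 0, "dz": -0.03, "ax": 0, "ay": 0, "az": 0.1, "jaw": 0.085},
  {"dx": -0.0003, "dy": 0, "dz": -0.05, "ax": 0, "ay": 0, "az": 0.1, "jaw": 0.085},
  {"dx": -0.0003, "dy": 0, "dz": -0.062, "ax": 0, "ay": 0, "az": 0.1, "jaw": 0.085},
  {"dx": -0.0003, "dy": 0, "dz": -0.07, "ax": 0, "ay": 0, "az": 0.1, "jaw": 0.085},
  {"dx": -0.0003, "dy": 0, "dz": -0.072, "ax": 0, "ay": 0, "az": 0.1, "jaw": 0.085},
  {"dx": -0.0003, "dy": 0, "dz": -0.072, "ax": 0, "ay": 0, "az": 0.1, "jaw": 0.085},
  {"dx": -0.0003, "dy": 0, "dz": -0.072, "ax": 0, "ay": 0, "az": 0.1, "jaw": 0.085},
  {"dx": -0.0003, "dy": 0, "dz": -0.072, "ax": 0, "ay": 0, "az": 0.1, "jaw": 0.085},
  {"dx": -0.0003, "dy": 0, "dz": -0.072, "ax": 0, "ay": 0, "az": 0.1, "jaw": 0.07},
  {"dx": -0.0003, "dy": 0, "dz": -0.072, "ax": 0, "ay": 0, "az": 0.1, "jaw": 0.065},
])

```text
t: 3.83
ee_pos: [0.4557, 0.2362, 0.1538]
ee_rot: [0.64, 0.769, 0.001, 0.0]
wrist_force: [-1.0, 0.2, 0.2]
opening: 0.0653
finger_force: 0.0
```

Run:
```python
from h import *
a=r.grab_frame("side")[:,:,::-1];w=r.grab_frame("wrist")[:,:,::-1];s=r.get_state()
o=np.hstack([cv2.resize(np.ascontiguousarray(a[110:190,220:320]),(500,400),interpolation=cv2.INTER_CUBIC),cv2.resize(np.ascontiguousarray(w[200:400,220:370]),(300,400))])
cv2.imwrite("pics/g1.png",o);print(s["ee_pos"],s["wrist_force"],s["wrist_torque"],s["opening"])
```

```text
[0.45551638 0.23605869 0.15349575] [-0.06487247 -0.3576303  -0.51602543] [-0.00065336  0.02135354  0.02901704] 0.06504521939708477
```

View pics/g1.png

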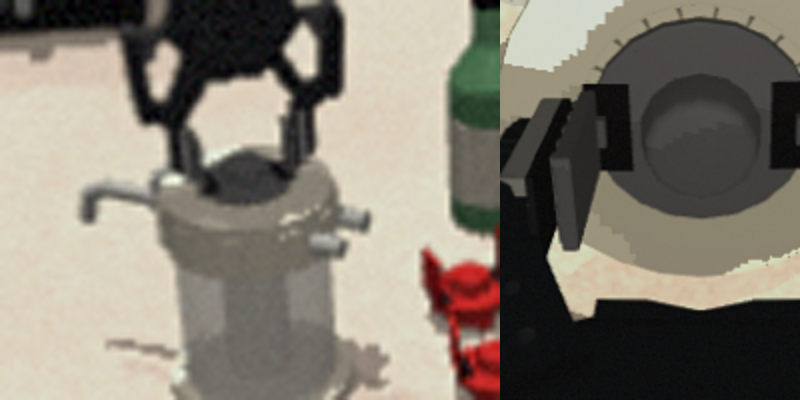

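The fingers straddle the tabs (side view, left finger at (185,150) and right at (300,140)) and clear the disc. Squeezing now.

jog_arm([
  {"dx": 0.0004, "dy": -0.0003, "dz": 0.001, "ax": 0, "ay": 0, "az": 0, "jaw": 0.058},
  {"dx": 0.0004, "dy": -0.0003, "dz": 0.001, "ax": 0, "ay": 0, "az": 0, "jaw": 0.054},
  {"dx": 0.0004, "dy": -0.0003, "dz": 0.001, "ax": 0, "ay": 0, "az": 0, "jaw": 0.05},
  {"dx": 0.0004, "dy": -0.0003, "dz": 0.001, "ax": 0, "ay": 0, "az": 0, "jaw": 0.046},
  {"dx": 0.0004, "dy": -0.0003, "dz": 0.001, "ax": 0, "ay": 0, "az": 0, "jaw": 0.042},
  {"dx": 0.0004, "dy": -0.0003, "dz": 0.001, "ax": 0, "ay": 0, "az": 0, "jaw": 0.04},
  {"dx": 0.0004, "dy": -0.0003, "dz": 0.001, "ax": 0, "ay": 0, "az": 0, "jaw": 0.04},
  {"dx": 0.0004, "dy": -0.0003, "dz": 0.001, "ax": 0, "ay": 0, "az": 0, "jaw": 0.04},
  {"dx": 0.0004, "dy": -0.0003, "dz": 0.001, "ax": 0, "ay": 0, "az": 0, "jaw": 0.04},
])

```text
t: 4.68
ee_pos: [0.4558, 0.2362, 0.1574]
ee_rot: [0.639, 0.769, 0.0, 0.001]
wrist_force: [-4.6, -3.3, 17.0]
opening: 0.0456
finger_force: 59.3
```

```bash
python3 -c "
from bench import r
s=r.get_state();print(s['ee_pos'],s['ee_rot'],s['wrist_force'],s['wrist_torque'],s['opening'],s['finger_force'],s['q'])"
```

```text
[0.45584469 0.23617433 0.1573579 ] [6.39348159e-01 7.68916697e-01 4.34095069e-04 9.25265436e-04] [-4.60164462 -3.26649613 17.03151705] [-0.77459028  1.19685637  0.07177801] 0.045552924506324574 59.28243935108185 [ 0.08320498  0.39082656 -0.77522351  1.70533457  0.29617037  1.16512839
 -0.58889686]
```

jog_arm([
  {"dx": 0, "dy": 0, "dz": 0.001, "ax": 0, "ay": 0, "az": 0, "jaw": 0.04},
  {"dx": 0, "dy": 0, "dz": 0.002, "ax": 0, "ay": 0, "az": 0, "jaw": 0.04},
  {"dx": 0, "dy": 0, "dz": 0.002, "ax": 0, "ay": 0, "az": 0, "jaw": 0.04},
  {"dx": 0, "dy": 0, "dz": 0.002, "ax": 0, "ay": 0, "az": 0, "jaw": 0.04},
])

```text
t: 5.02
ee_pos: [0.4558, 0.2361, 0.1577]
ee_rot: [0.639, 0.769, 0.0, 0.0]
wrist_force: [-2.6, -0.9, 7.7]
opening: 0.0452
finger_force: 60.4
```

Run:
```python
from h import *
w=r.grab_frame("wrist")[:,:,::-1];a=r.grab_frame("side")[:,:,::-1];s=r.get_state()
o=np.hstack([cv2.resize(np.ascontiguousarray(a[120:180,240:300]),(400,400),interpolation=cv2.INTER_CUBIC),cv2.resize(np.ascontiguousarray(w[200:400,220:420]),(400,400))])
cv2.imwrite("pics/g2.png",o)
for k in('ee_pos','ee_rot','wrist_force','wrist_torque','opening','finger_force'):print(k,s[k])
```

```text
ee_pos [0.45580969 0.23607763 0.15766856]
ee_rot [6.39372281e-01 7.68897113e-01 4.06350246e-04 3.89289347e-04]
wrist_force [-1.97474332 -1.43363307  8.93497489]
wrist_torque [-0.23844668  0.55556724  0.08093287]
opening 0.04528726939450785
finger_force 60.421003103256226
```

View pics/g2.png

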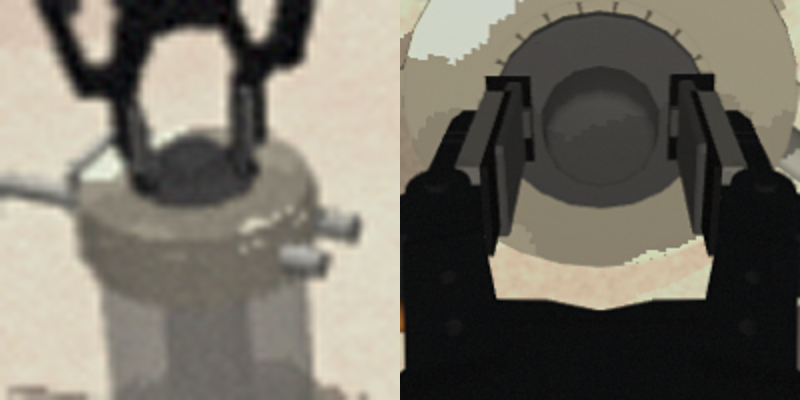

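Both tabs are pressed in evenly. I'll turn the first 24° and check the torque.

jog_arm([
  {"dx": 0, "dy": 0, "dz": 0, "ax": 0, "ay": 0, "az": 0.25, "jaw": 0.04},
  {"dx": 0, "dy": 0, "dz": 0, "ax": 0, "ay": 0, "az": 0.5, "jaw": 0.04},
  {"dx": 0, "dy": 0, "dz": 0, "ax": 0, "ay": 0, "az": 0.5, "jaw": 0.04},
  {"dx": 0, "dy": 0, "dz": 0, "ax": 0, "ay": 0, "az": 0.5, "jaw": 0.04},
])

```text
t: 5.45
ee_pos: [0.4561, 0.2363, 0.1577]
ee_rot: [0.619, 0.785, 0.001, 0.0]
wrist_force: [-1.8, -1.3, 7.8]
opening: 0.0452
finger_force: 60.3
```

```bash
cat > s.py <<'E'
from h import *
s=r.get_state();q=s["ee_rot"]
M=Ro.from_quat(q).as_matrix()
print("t",round(s["t"],2),"pos",s["ee_pos"].round(4),"yaw",np.degrees(np.arctan2(M[1,1],M[0,1])).round(2),"tilt",M[:2,2].round(4),"F",s["wrist_force"].round(2),"T",s["wrist_torque"].round(3),"op",round(s["opening"],4),"ff",round(s["finger_force"],1),"q7",s["q"][6].round(2))
E
python3 s.py
```

```text
t 5.45 pos [0.4561 0.2363 0.1577] yaw 13.5 tilt [0.0016 0.0006] F [-1.78 -1.31  7.85] T [-0.188  0.438  0.019] op 0.0452 ff 60.3 q7 -0.54
```

jog_arm([
  {"dx": 0, "dy": 0, "dz": 0, "ax": 0, "ay": 0, "az": 0.35, "jaw": 0.04},
  {"dx": 0, "dy": 0, "dz": 0, "ax": 0, "ay": 0, "az": 0.7, "jaw": 0.04},
  {"dx": 0, "dy": 0, "dz": 0, "ax": 0, "ay": 0, "az": 1.05, "jaw": 0.04},
  {"dx": 0, "dy": 0, "dz": 0, "ax": 0, "ay": 0, "az": 1.4, "jaw": 0.04},
  {"dx": 0, "dy": 0, "dz": 0, "ax": 0, "ay": 0, "az": 1.75, "jaw": 0.04},
  {"dx": 0, "dy": 0, "dz": 0, "ax": 0, "ay": 0, "az": 2.1, "jaw": 0.04},
  {"dx": 0, "dy": 0, "dz": 0, "ax": 0, "ay": 0, "az": 2.45, "jaw": 0.04},
  {"dx": 0, "dy": 0, "dz": 0, "ax": 0, "ay": 0, "az": 2.8, "jaw": 0.04},
  {"dx": 0, "dy": 0, "dz": 0, "ax": 0, "ay": 0, "az": 3.15, "jaw": 0.04},
  {"dx": 0, "dy": 0, "dz": 0, "ax": 0, "ay": 0, "az": 3.5, "jaw": 0.04},
  {"dx": 0, "dy": 0, "dz": 0, "ax": 0, "ay": 0, "az": 3.75, "jaw": 0.04},
  {"dx": 0, "dy": 0, "dz": 0, "ax": 0, "ay": 0, "az": 3.75, "jaw": 0.04},
  {"dx": 0, "dy": 0, "dz": 0, "ax": 0, "ay": 0, "az": 3.75, "jaw": 0.04},
])

```text
t: 6.53
ee_pos: [0.4561, 0.236, 0.1577]
ee_rot: [0.454, 0.891, 0.0, 0.001]
wrist_force: [-2.3, -1.7, 7.8]
opening: 0.0452
finger_force: 60.4
```

```bash
python3 s.py
```

```text
t 6.53 pos [0.4561 0.236  0.1577] yaw 35.98 tilt [0.0015 0.0002] F [-2.31 -1.73  7.78] T [-0.244  0.359 -0.039] op 0.0452 ff 60.4 q7 -0.19
```

Next I'll unload the downward press, so that the spring's rise gives away the slots (4° before the stop). Then I'll turn in 3° steps.

jog_arm([
  {"dx": 0, "dy": 0, "dz": 0.0008, "ax": 0, "ay": 0, "az": 0, "jaw": 0.04},
  {"dx": 0, "dy": 0, "dz": 0.0016, "ax": 0, "ay": 0, "az": 0, "jaw": 0.04},
  {"dx": 0, "dy": 0, "dz": 0.0016, "ax": 0, "ay": 0, "az": 0, "jaw": 0.04},
  {"dx": 0, "dy": 0, "dz": 0.0016, "ax": 0, "ay": 0, "az": 0, "jaw": 0.04},
  {"dx": 0, "dy": 0, "dz": 0.0016, "ax": 0, "ay": 0, "az": 0, "jaw": 0.04},
])

```text
t: 6.95
ee_pos: [0.4561, 0.2359, 0.1583]
ee_rot: [0.454, 0.891, 0.0, 0.0]
wrist_force: [-0.6, -0.9, 4.9]
opening: 0.0448
finger_force: 62.5
```

```bash
python3 s.py
```

```text
t 6.95 pos [0.4561 0.2359 0.1583] yaw 35.99 tilt [0.001  0.0005] F [-0.63 -0.92  4.85] T [-0.004  0.065 -0.006] op 0.0448 ff 62.5 q7 -0.18
```

jog_arm([
  {"dx": 0, "dy": 0, "dz": 0.0008, "ax": 0, "ay": 0, "az": 0.2, "jaw": 0.04},
  {"dx": 0, "dy": 0, "dz": 0.0008, "ax": 0, "ay": 0, "az": 0.4, "jaw": 0.04},
  {"dx": 0, "dy": 0, "dz": 0.0008, "ax": 0, "ay": 0, "az": 0.4, "jaw": 0.04},
  {"dx": 0, "dy": 0, "dz": 0.0008, "ax": 0, "ay": 0, "az": 0.4, "jaw": 0.04},
  {"dx": 0, "dy": 0, "dz": 0.0008, "ax": 0, "ay": 0, "az": 0.4, "jaw": 0.04},
])

```text
t: 7.37
ee_pos: [0.4559, 0.2357, 0.1584]
ee_rot: [0.435, 0.9, 0.0, 0.0]
wrist_force: [1.4, 1.6, 0.1]
opening: 0.0448
finger_force: 62.0
```

```bash
python3 s.py
```

```text
t 7.37 pos [0.4559 0.2357 0.1584] yaw 38.4 tilt [0.0003 0.0004] F [1.45 1.6  0.09] T [ 0.28  -0.323 -0.033] op 0.0448 ff 62.0 q7 -0.15
```

Fz is now about 0 at z 0.1584 with the lugs bearing. Next 3° steps.

jog_arm([
  {"dx": 0, "dy": 0, "dz": 0, "ax": 0, "ay": 0, "az": 0.25, "jaw": 0.04},
  {"dx": 0, "dy": 0, "dz": 0, "ax": 0, "ay": 0, "az": 0.5, "jaw": 0.04},
  {"dx": 0, "dy": 0, "dz": 0, "ax": 0, "ay": 0, "az": 0.5, "jaw": 0.04},
  {"dx": 0, "dy": 0, "dz": 0, "ax": 0, "ay": 0, "az": 0.5, "jaw": 0.04},
])

```text
t: 7.7
ee_pos: [0.4557, 0.2356, 0.1584]
ee_rot: [0.411, 0.911, -0.0, -0.0]
wrist_force: [0.6, 0.2, -1.1]
opening: 0.0451
finger_force: 61.8
```

```bash
python3 s.py
```

```text
t 7.7 pos [0.4557 0.2356 0.1584] yaw 41.41 tilt [-0.0001  0.    ] F [ 0.63  0.19 -1.07] T [ 0.244 -0.343 -0.01 ] op 0.0451 ff 61.8 q7 -0.1
```

jog_arm([
  {"dx": 0, "dy": 0, "dz": 0, "ax": 0, "ay": 0, "az": 0.25, "jaw": 0.04},
  {"dx": 0, "dy": 0, "dz": 0, "ax": 0, "ay": 0, "az": 0.5, "jaw": 0.04},
  {"dx": 0, "dy": 0, "dz": 0, "ax": 0, "ay": 0, "az": 0.5, "jaw": 0.04},
  {"dx": 0, "dy": 0, "dz": 0, "ax": 0, "ay": 0, "az": 0.5, "jaw": 0.04},
])

```text
t: 8.03
ee_pos: [0.4555, 0.2355, 0.1584]
ee_rot: [0.387, 0.922, -0.0, -0.0]
wrist_force: [0.8, 0.8, -0.5]
opening: 0.0449
finger_force: 61.8
```

```bash
python3 s.py
```

```text
t 8.03 pos [0.4555 0.2355 0.1584] yaw 44.41 tilt [-0.0005 -0.0004] F [ 0.78  0.76 -0.55] T [ 0.197 -0.183 -0.017] op 0.0449 ff 61.8 q7 -0.05
```

jog_arm([
  {"dx": 0, "dy": 0, "dz": 0, "ax": 0, "ay": 0, "az": 0.25, "jaw": 0.04},
  {"dx": 0, "dy": 0, "dz": 0, "ax": 0, "ay": 0, "az": 0.5, "jaw": 0.04},
  {"dx": 0, "dy": 0, "dz": 0, "ax": 0, "ay": 0, "az": 0.5, "jaw": 0.04},
  {"dx": 0, "dy": 0, "dz": 0, "ax": 0, "ay": 0, "az": 0.5, "jaw": 0.04},
])

```text
t: 8.37
ee_pos: [0.4554, 0.2353, 0.1584]
ee_rot: [0.363, 0.932, -0.0, -0.0]
wrist_force: [0.7, -0.3, 0.7]
opening: 0.0451
finger_force: 61.9
```

```bash
python3 s.py
```

```text
t 8.37 pos [0.4554 0.2353 0.1584] yaw 47.41 tilt [-0.0007 -0.0007] F [ 0.7  -0.31  0.71] T [ 0.084  0.008 -0.024] op 0.0451 ff 61.9 q7 -0.01
```

jog_arm([
  {"dx": 0, "dy": 0, "dz": 0, "ax": 0, "ay": 0, "az": 0.25, "jaw": 0.04},
  {"dx": 0, "dy": 0, "dz": 0, "ax": 0, "ay": 0, "az": 0.5, "jaw": 0.04},
  {"dx": 0, "dy": 0, "dz": 0, "ax": 0, "ay": 0, "az": 0.5, "jaw": 0.04},
  {"dx": 0, "dy": 0, "dz": 0, "ax": 0, "ay": 0, "az": 0.5, "jaw": 0.04},
])

```text
t: 8.7
ee_pos: [0.4554, 0.2353, 0.1584]
ee_rot: [0.339, 0.941, -0.0, -0.0]
wrist_force: [-0.9, -0.7, 0.9]
opening: 0.0449
finger_force: 62.0
```

```bash
python3 s.py
```

```text
t 8.7 pos [0.4554 0.2353 0.1584] yaw 50.41 tilt [-0.0007 -0.0007] F [-0.92 -0.65  0.94] T [-0.125  0.129 -0.016] op 0.0449 ff 62.0 q7 0.04
```

jog_arm([
  {"dx": 0, "dy": 0, "dz": 0, "ax": 0, "ay": 0, "az": 0.25, "jaw": 0.04},
  {"dx": 0, "dy": 0, "dz": 0, "ax": 0, "ay": 0, "az": 0.5, "jaw": 0.04},
  {"dx": 0, "dy": 0, "dz": 0, "ax": 0, "ay": 0, "az": 0.5, "jaw": 0.04},
  {"dx": 0, "dy": 0, "dz": 0, "ax": 0, "ay": 0, "az": 0.5, "jaw": 0.04},
])

```text
t: 9.03
ee_pos: [0.4555, 0.2353, 0.1585]
ee_rot: [0.314, 0.949, -0.0, -0.0]
wrist_force: [-1.2, -1.0, 0.6]
opening: 0.0448
finger_force: 62.1
```

```bash
python3 s.py
```

```text
t 9.03 pos [0.4555 0.2353 0.1585] yaw 53.41 tilt [-0.0005 -0.0006] F [-1.22 -1.01  0.61] T [-0.222  0.228  0.008] op 0.0448 ff 62.1 q7 0.09
```

jog_arm([
  {"dx": 0, "dy": 0, "dz": 0, "ax": 0, "ay": 0, "az": 0.25, "jaw": 0.04},
  {"dx": 0, "dy": 0, "dz": 0, "ax": 0, "ay": 0, "az": 0.5, "jaw": 0.04},
  {"dx": 0, "dy": 0, "dz": 0, "ax": 0, "ay": 0, "az": 0.5, "jaw": 0.04},
  {"dx": 0, "dy": 0, "dz": 0, "ax": 0, "ay": 0, "az": 0.5, "jaw": 0.04},
])

```text
t: 9.37
ee_pos: [0.4556, 0.2354, 0.1584]
ee_rot: [0.289, 0.957, -0.0, -0.0]
wrist_force: [-1.2, -2.1, 0.3]
opening: 0.0451
finger_force: 62.1
```

```bash
python3 s.py
```

```text
t 9.37 pos [0.4556 0.2354 0.1584] yaw 56.41 tilt [-0.0003 -0.0004] F [-1.17 -2.08  0.25] T [-0.374  0.217 -0.046] op 0.0451 ff 62.1 q7 0.13
```

jog_arm([
  {"dx": 0, "dy": 0, "dz": 0, "ax": 0, "ay": 0, "az": 0.25, "jaw": 0.04},
  {"dx": 0, "dy": 0, "dz": 0, "ax": 0, "ay": 0, "az": 0.5, "jaw": 0.04},
  {"dx": 0, "dy": 0, "dz": 0, "ax": 0, "ay": 0, "az": 0.5, "jaw": 0.04},
  {"dx": 0, "dy": 0, "dz": 0, "ax": 0, "ay": 0, "az": 0.5, "jaw": 0.04},
])

```text
t: 9.7
ee_pos: [0.4557, 0.2355, 0.1585]
ee_rot: [0.264, 0.965, -0.0, -0.0]
wrist_force: [-0.6, -1.2, 0.2]
opening: 0.0447
finger_force: 62.2
```

```bash
python3 s.py
```

```text
t 9.7 pos [0.4557 0.2355 0.1585] yaw 59.41 tilt [-0.0001 -0.0002] F [-0.59 -1.24  0.19] T [-0.409  0.282 -0.022] op 0.0447 ff 62.2 q7 0.18
```

jog_arm([
  {"dx": 0, "dy": 0, "dz": 0, "ax": 0, "ay": 0, "az": 0.25, "jaw": 0.04},
  {"dx": 0, "dy": 0, "dz": 0, "ax": 0, "ay": 0, "az": 0.5, "jaw": 0.04},
  {"dx": 0, "dy": 0, "dz": 0, "ax": 0, "ay": 0, "az": 0.5, "jaw": 0.04},
  {"dx": 0, "dy": 0, "dz": 0, "ax": 0, "ay": 0, "az": 0.5, "jaw": 0.04},
])

```text
t: 10.03
ee_pos: [0.4557, 0.2355, 0.1587]
ee_rot: [0.238, 0.971, -0.0, 0.0]
wrist_force: [-2.1, -2.4, 2.9]
opening: 0.0448
finger_force: 62.7
```

```bash
python3 s.py
```

```text
t 10.03 pos [0.4557 0.2355 0.1587] yaw 62.41 tilt [-0.     -0.0004] F [-2.05 -2.43  2.91] T [-0.617  0.433 -0.002] op 0.0448 ff 62.7 q7 0.23
```

jog_arm([
  {"dx": 0, "dy": 0, "dz": 0, "ax": 0, "ay": 0, "az": 0, "jaw": 0.04},
  {"dx": 0, "dy": 0, "dz": 0, "ax": 0, "ay": 0, "az": 0, "jaw": 0.04},
  {"dx": 0, "dy": 0, "dz": 0, "ax": 0, "ay": 0, "az": 0, "jaw": 0.04},
])

```text
t: 10.28
ee_pos: [0.4557, 0.2355, 0.1587]
ee_rot: [0.239, 0.971, -0.0, 0.0]
wrist_force: [-3.4, -2.4, 4.5]
opening: 0.045
finger_force: 62.9
```

```bash
python3 s.py
```

```text
t 10.28 pos [0.4557 0.2355 0.1587] yaw 62.4 tilt [ 0.0001 -0.0004] F [-3.37 -2.43  4.47] T [-0.691  0.465 -0.064] op 0.045 ff 62.9 q7 0.22
```

The cap is springing up, so the slots are reached. Now small steps to feel the stop.

jog_arm([
  {"dx": 0, "dy": 0, "dz": 0, "ax": 0, "ay": 0, "az": 0.1, "jaw": 0.04},
  {"dx": 0, "dy": 0, "dz": 0, "ax": 0, "ay": 0, "az": 0.1, "jaw": 0.04},
  {"dx": 0, "dy": 0, "dz": 0, "ax": 0, "ay": 0, "az": 0.1, "jaw": 0.04},
])

```text
t: 10.53
ee_pos: [0.4557, 0.2355, 0.1586]
ee_rot: [0.234, 0.972, -0.0, -0.0]
wrist_force: [-2.9, -3.1, 4.8]
opening: 0.0448
finger_force: 63.2
```

```bash
python3 s.py
```

```text
t 10.53 pos [0.4557 0.2355 0.1586] yaw 62.98 tilt [-0.0001 -0.0003] F [-2.92 -3.08  4.78] T [-0.713  0.564 -0.139] op 0.0448 ff 63.2 q7 0.23
```

jog_arm([
  {"dx": 0, "dy": 0, "dz": 0, "ax": 0, "ay": 0, "az": 0.06, "jaw": 0.04},
  {"dx": 0, "dy": 0, "dz": 0, "ax": 0, "ay": 0, "az": 0.06, "jaw": 0.04},
  {"dx": 0, "dy": 0, "dz": 0, "ax": 0, "ay": 0, "az": 0.06, "jaw": 0.04},
])

```text
t: 10.78
ee_pos: [0.4557, 0.2354, 0.1586]
ee_rot: [0.231, 0.973, -0.0, -0.0]
wrist_force: [-2.9, -2.6, 5.2]
opening: 0.0447
finger_force: 63.3
```

```bash
python3 s.py
```

```text
t 10.78 pos [0.4557 0.2354 0.1586] yaw 63.35 tilt [-0.0001 -0.0003] F [-2.86 -2.59  5.23] T [-0.79   0.553 -0.178] op 0.0447 ff 63.3 q7 0.24
```

jog_arm([
  {"dx": 0, "dy": 0, "dz": 0, "ax": 0, "ay": 0, "az": 0.1, "jaw": 0.04},
  {"dx": 0, "dy": 0, "dz": 0, "ax": 0, "ay": 0, "az": 0.1, "jaw": 0.04},
  {"dx": 0, "dy": 0, "dz": 0, "ax": 0, "ay": 0, "az": 0.1, "jaw": 0.04},
])

```text
t: 11.03
ee_pos: [0.4557, 0.2354, 0.1586]
ee_rot: [0.225, 0.974, -0.0, 0.0]
wrist_force: [-2.4, -3.5, 6.0]
opening: 0.0449
finger_force: 63.3
```

```bash
python3 s.py
```

```text
t 11.03 pos [0.4557 0.2354 0.1586] yaw 63.95 tilt [-0.0001 -0.0004] F [-2.38 -3.48  6.02] T [-0.802  0.586 -0.127] op 0.0449 ff 63.3 q7 0.25
```

jog_arm([
  {"dx": 0, "dy": 0, "dz": 0, "ax": 0, "ay": 0, "az": 0.1, "jaw": 0.04},
  {"dx": 0, "dy": 0, "dz": 0, "ax": 0, "ay": 0, "az": 0.1, "jaw": 0.04},
  {"dx": 0, "dy": 0, "dz": 0, "ax": 0, "ay": 0, "az": 0.1, "jaw": 0.04},
])

```text
t: 11.28
ee_pos: [0.4557, 0.2354, 0.1587]
ee_rot: [0.22, 0.975, -0.0, 0.0]
wrist_force: [-3.1, -4.1, 5.4]
opening: 0.0449
finger_force: 63.5
```

```bash
python3 s.py
```

```text
t 11.28 pos [0.4557 0.2354 0.1587] yaw 64.56 tilt [-0.0001 -0.0005] F [-3.09 -4.11  5.45] T [-0.867  0.604 -0.064] op 0.0449 ff 63.5 q7 0.26
```

jog_arm([
  {"dx": -0.0003, "dy": -0.0004, "dz": 0, "ax": 0, "ay": 0, "az": 0.1, "jaw": 0.04},
  {"dx": -0.0003, "dy": -0.0004, "dz": 0, "ax": 0, "ay": 0, "az": 0.1, "jaw": 0.04},
  {"dx": -0.0003, "dy": -0.0004, "dz": 0, "ax": 0, "ay": 0, "az": 0.1, "jaw": 0.04},
])

```text
t: 11.53
ee_pos: [0.4556, 0.2354, 0.1588]
ee_rot: [0.215, 0.977, 0.0, 0.0]
wrist_force: [-2.4, -3.1, 4.3]
opening: 0.0451
finger_force: 63.4
```

```bash
python3 s.py
```

```text
t 11.53 pos [0.4556 0.2354 0.1588] yaw 65.17 tilt [0.0006 0.0004] F [-2.38 -3.07  4.33] T [-0.739  0.538 -0.054] op 0.0451 ff 63.4 q7 0.27
```

jog_arm([
  {"dx": 0, "dy": 0, "dz": 0, "ax": 0, "ay": 0, "az": 0.1, "jaw": 0.04},
  {"dx": 0, "dy": 0, "dz": 0, "ax": 0, "ay": 0, "az": 0.1, "jaw": 0.04},
  {"dx": 0, "dy": 0, "dz": 0, "ax": 0, "ay": 0, "az": 0.1, "jaw": 0.04},
])

```text
t: 11.78
ee_pos: [0.4556, 0.2353, 0.1588]
ee_rot: [0.21, 0.978, 0.0, 0.0]
wrist_force: [-2.1, -2.9, 6.3]
opening: 0.0449
finger_force: 63.5
```

```bash
python3 s.py
```

```text
t 11.78 pos [0.4556 0.2353 0.1588] yaw 65.76 tilt [0.0005 0.0002] F [-2.15 -2.91  6.25] T [-0.771  0.55  -0.124] op 0.0449 ff 63.5 q7 0.28
```

jog_arm([
  {"dx": 0, "dy": 0, "dz": 0, "ax": 0, "ay": 0, "az": 0.1, "jaw": 0.04},
  {"dx": 0, "dy": 0, "dz": 0, "ax": 0, "ay": 0, "az": 0.1, "jaw": 0.04},
  {"dx": 0, "dy": 0, "dz": 0, "ax": 0, "ay": 0, "az": 0.1, "jaw": 0.04},
])

```text
t: 12.03
ee_pos: [0.4556, 0.2352, 0.1588]
ee_rot: [0.205, 0.979, 0.0, 0.0]
wrist_force: [-2.5, -3.9, 5.3]
opening: 0.045
finger_force: 63.5
```

```bash
python3 s.py
```

```text
t 12.03 pos [0.4556 0.2352 0.1588] yaw 66.34 tilt [ 0.0004 -0.0001] F [-2.48 -3.92  5.35] T [-0.864  0.613 -0.136] op 0.045 ff 63.5 q7 0.29
```

jog_arm([
  {"dx": 0, "dy": 0, "dz": 0, "ax": 0, "ay": 0, "az": 0.1, "jaw": 0.04},
  {"dx": 0, "dy": 0, "dz": 0, "ax": 0, "ay": 0, "az": 0.1, "jaw": 0.04},
  {"dx": 0, "dy": 0, "dz": 0, "ax": 0, "ay": 0, "az": 0.1, "jaw": 0.04},
])

```text
t: 12.28
ee_pos: [0.4556, 0.235, 0.1588]
ee_rot: [0.2, 0.98, -0.0, 0.0]
wrist_force: [-3.5, -4.1, 5.9]
opening: 0.045
finger_force: 63.6
```

```bash
python3 s.py
```

```text
t 12.28 pos [0.4556 0.235  0.1588] yaw 66.93 tilt [ 0.0004 -0.0004] F [-3.55 -4.06  5.92] T [-0.891  0.57  -0.146] op 0.045 ff 63.6 q7 0.3
```

jog_arm([
  {"dx": 0, "dy": 0, "dz": 0, "ax": 0, "ay": 0, "az": 0.1, "jaw": 0.04},
  {"dx": 0, "dy": 0, "dz": 0, "ax": 0, "ay": 0, "az": 0.1, "jaw": 0.04},
  {"dx": 0, "dy": 0, "dz": 0, "ax": 0, "ay": 0, "az": 0.1, "jaw": 0.04},
])

```text
t: 12.53
ee_pos: [0.4555, 0.2349, 0.1588]
ee_rot: [0.195, 0.981, -0.0, 0.0]
wrist_force: [-2.5, -3.6, 6.5]
opening: 0.0448
finger_force: 63.7
```

```bash
python3 s.py
```

```text
t 12.53 pos [0.4555 0.2349 0.1588] yaw 67.51 tilt [ 0.0001 -0.0006] F [-2.55 -3.64  6.47] T [-0.93   0.668 -0.272] op 0.0448 ff 63.7 q7 0.3
```

jog_arm([
  {"dx": 0, "dy": 0, "dz": 0, "ax": 0, "ay": 0, "az": 0.05, "jaw": 0.04},
  {"dx": 0, "dy": 0, "dz": 0, "ax": 0, "ay": 0, "az": 0.05, "jaw": 0.04},
  {"dx": 0, "dy": 0, "dz": 0, "ax": 0, "ay": 0, "az": 0.05, "jaw": 0.04},
])

```text
t: 12.78
ee_pos: [0.4556, 0.2349, 0.1588]
ee_rot: [0.193, 0.981, -0.0, 0.0]
wrist_force: [-3.8, -3.1, 7.3]
opening: 0.0448
finger_force: 63.7
```

```bash
python3 s.py
```

```text
t 12.78 pos [0.4556 0.2349 0.1588] yaw 67.78 tilt [ 0.0001 -0.0005] F [-3.78 -3.15  7.26] T [-0.934  0.644 -0.37 ] op 0.0448 ff 63.7 q7 0.31
```

Torque climbs to −0.37 N m, so the stop is met. I'll ease off 0.5° and lift gently.

jog_arm([
  {"dx": 0, "dy": 0, "dz": 0, "ax": 0, "ay": 0, "az": -0.09, "jaw": 0.04},
  {"dx": -0.0002, "dy": -0.0003, "dz": 0, "ax": 0, "ay": 0, "az": -0.09, "jaw": 0.04},
  {"dx": -0.0002, "dy": -0.0003, "dz": 0.001, "ax": 0, "ay": 0, "az": -0.09, "jaw": 0.04},
  {"dx": -0.0002, "dy": -0.0003, "dz": 0.002, "ax": 0, "ay": 0, "az": -0.09, "jaw": 0.04},
  {"dx": -0.0002, "dy": -0.0003, "dz": 0.002, "ax": 0, "ay": 0, "az": -0.09, "jaw": 0.04},
  {"dx": -0.0002, "dy": -0.0003, "dz": 0.002, "ax": 0, "ay": 0, "az": -0.09, "jaw": 0.04},
])

```text
t: 13.28
ee_pos: [0.4555, 0.2348, 0.1603]
ee_rot: [0.197, 0.98, 0.0, 0.0]
wrist_force: [-0.3, -1.5, 0.4]
opening: 0.0451
finger_force: 62.0
```

```bash
python3 s.py
```

```text
t 13.28 pos [0.4555 0.2348 0.1603] yaw 67.3 tilt [0.0004 0.0002] F [-0.33 -1.54  0.43] T [-0.534  0.078 -0.133] op 0.0451 ff 62.0 q7 0.3
```

jog_arm([
  {"dx": 0, "dy": 0, "dz": 0.001, "ax": 0, "ay": 0, "az": 0, "jaw": 0.04},
  {"dx": 0, "dy": 0, "dz": 0.002, "ax": 0, "ay": 0, "az": 0, "jaw": 0.04},
  {"dx": 0, "dy": 0, "dz": 0.002, "ax": 0, "ay": 0, "az": 0, "jaw": 0.04},
  {"dx": 0, "dy": 0, "dz": 0.002, "ax": 0, "ay": 0, "az": 0, "jaw": 0.04},
])

```text
t: 13.62
ee_pos: [0.4554, 0.2348, 0.1624]
ee_rot: [0.197, 0.98, -0.0, 0.0]
wrist_force: [0.8, -2.9, -1.9]
opening: 0.045
finger_force: 61.8
```

```bash
python3 s.py
```

```text
t 13.62 pos [0.4554 0.2348 0.1624] yaw 67.31 tilt [ 0.0003 -0.0001] F [ 0.82 -2.85 -1.9 ] T [-0.461 -0.113 -0.114] op 0.045 ff 61.8 q7 0.3
```

jog_arm([
  {"dx": 0, "dy": -0.0004, "dz": 0.001, "ax": 0, "ay": 0, "az": 0, "jaw": 0.04},
  {"dx": 0, "dy": -0.0004, "dz": 0.002, "ax": 0, "ay": 0, "az": 0, "jaw": 0.04},
  {"dx": 0, "dy": -0.0004, "dz": 0.003, "ax": 0, "ay": 0, "az": 0, "jaw": 0.04},
  {"dx": 0, "dy": -0.0004, "dz": 0.004, "ax": 0, "ay": 0, "az": 0, "jaw": 0.04},
  {"dx": 0, "dy": -0.0004, "dz": 0.005, "ax": 0, "ay": 0, "az": 0, "jaw": 0.04},
  {"dx": 0, "dy": -0.0004, "dz": 0.005, "ax": 0, "ay": 0, "az": 0, "jaw": 0.04},
])

```text
t: 14.12
ee_pos: [0.455, 0.2351, 0.1679]
ee_rot: [0.196, 0.981, 0.0, 0.0]
wrist_force: [-1.1, -1.3, -1.0]
opening: 0.045
finger_force: 61.9
```

```bash
python3 s.py
```

```text
t 14.12 pos [0.455  0.2351 0.1679] yaw 67.34 tilt [0.0002 0.0007] F [-1.11 -1.35 -1.01] T [-0.154  0.155 -0.079] op 0.045 ff 61.9 q7 0.31
```

Free, and the weight reads 0.8–1 N. I'll lift the rest of the way.

jog_arm([
  {"dx": 0, "dy": 0, "dz": 0.002, "ax": 0, "ay": 0, "az": 0, "jaw": 0.04},
  {"dx": 0, "dy": 0, "dz": 0.004, "ax": 0, "ay": 0, "az": 0, "jaw": 0.04},
  {"dx": 0, "dy": 0, "dz": 0.006, "ax": 0, "ay": 0, "az": 0, "jaw": 0.04},
  {"dx": 0, "dy": 0, "dz": 0.008, "ax": 0, "ay": 0, "az": 0, "jaw": 0.04},
  {"dx": 0, "dy": 0, "dz": 0.01, "ax": 0, "ay": 0, "az": 0, "jaw": 0.04},
  {"dx": 0, "dy": 0, "dz": 0.012, "ax": 0, "ay": 0, "az": 0, "jaw": 0.04},
  {"dx": 0, "dy": 0, "dz": 0.014, "ax": 0, "ay": 0, "az": 0, "jaw": 0.04},
  {"dx": 0, "dy": 0, "dz": 0.016, "ax": 0, "ay": 0, "az": 0, "jaw": 0.04},
  {"dx": 0, "dy": 0, "dz": 0.02, "ax": 0, "ay": 0, "az": 0, "jaw": 0.04},
  {"dx": 0, "dy": 0, "dz": 0.025, "ax": 0, "ay": 0, "az": 0, "jaw": 0.04},
  {"dx": 0, "dy": 0, "dz": 0.04, "ax": 0, "ay": 0, "az": 0, "jaw": 0.04},
  {"dx": 0, "dy": 0, "dz": 0.06, "ax": 0, "ay": 0, "az": 0, "jaw": 0.04},
  {"dx": 0, "dy": 0, "dz": 0.08, "ax": 0, "ay": 0, "az": 0, "jaw": 0.04},
  {"dx": 0, "dy": 0, "dz": 0.08, "ax": 0, "ay": 0, "az": 0, "jaw": 0.04},
])

```text
t: 15.28
ee_pos: [0.457, 0.2366, 0.2518]
ee_rot: [0.197, 0.98, 0.003, 0.003]
wrist_force: [-0.0, 0.1, 0.0]
opening: 0.0452
finger_force: 61.9
```

```bash
python3 s.py
python3 - <<'E'
from h import *
a=r.grab_frame("side")[:,:,::-1]
w=r.grab_frame("wrist")[:,:,::-1]
cv2.imwrite("pics/l1.png",np.hstack([cv2.resize(np.ascontiguousarray(a[80:200,210:330]),(400,400),interpolation=cv2.INTER_CUBIC),cv2.resize(np.ascontiguousarray(w[200:400,220:420]),(400,400))]))
E
```

```text
t 15.28 pos [0.457  0.2366 0.2518] yaw 67.31 tilt [0.0068 0.0042] F [-0.02  0.13  0.  ] T [ 0.069 -0.048  0.016] op 0.0452 ff 61.9 q7 0.37
```

View pics/l1.png

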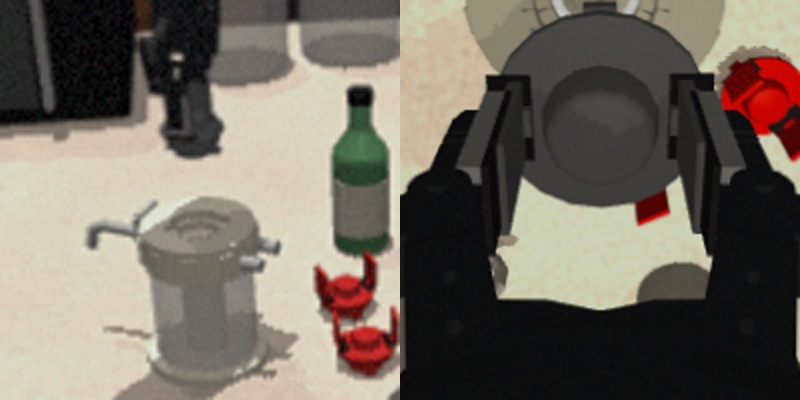

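The cap is clear of the mouth and held upright. Now to check the soap's place and the tray target.

```bash
python3 s.py
python3 - <<'E'
from h import *
a=cam("scene");b=cam("side")
print("soap top",tri((a,(138,243)),(b,(376,300)))[0],"base",onz(b,(371,351),0),onz(a,(153,300),0))
c=np.array([.4964,-.2458]);y=np.array([-.128,.992]);x=np.array([.992,.128])
for u,v in((.09,.12),(-.09,.12),(.09,-.12),(-.09,-.12)):
    X=np.r_[c+u*x+v*y,.014];print(X.round(3),proj(a,X)[0].round(1),proj(b,X)[0].round(1))
X=np.r_[c-.05*y,.004];print(X,proj(a,X),proj(b,X))
E
```

```text
t 15.38 pos [0.4556 0.2349 0.2483] yaw 67.31 tilt [0.0018 0.0007] F [-1.08  0.65 -1.28] T [ 0.018  0.018 -0.025] op 0.0448 ff 61.9 q7 0.37
soap top [ 0.64517093 -0.42035557  0.16123027] base [ 0.64678077 -0.42960951  0.        ] [ 0.65208795 -0.43374303  0.        ]
[ 0.57  -0.115  0.014] [279.6 234.5] [318.2 250.1]
[ 0.392 -0.138  0.014] [254.5 198.7] [251.9 262. ]
[ 0.601 -0.353  0.014] [186.9 269. ] [344.4 320.7]
[ 0.422 -0.376  0.014] [171.1 225.5] [265.5 337.6]
[ 0.5028 -0.2954  0.004 ] [[206.67298314 239.08729527]] [[299.08288584 307.72919188]]
```

jog_arm([
  {"dx": 0.002, "dy": -0.02, "dz": 0, "ax": 0, "ay": 0, "az": 0, "jaw": 0.04},
  {"dx": 0.005, "dy": -0.055, "dz": 0, "ax": 0, "ay": 0, "az": 0, "jaw": 0.04},
  {"dx": 0.0085, "dy": -0.095, "dz": 0, "ax": 0, "ay": 0, "az": 0, "jaw": 0.04},
  {"dx": 0.012, "dy": -0.135, "dz": 0, "ax": 0, "ay": 0, "az": 0, "jaw": 0.04},
  {"dx": 0.0155, "dy": -0.175, "dz": 0, "ax": 0, "ay": 0, "az": 0, "jaw": 0.04},
  {"dx": 0.019, "dy": -0.215, "dz": 0, "ax": 0, "ay": 0, "az": 0, "jaw": 0.04},
  {"dx": 0.023, "dy": -0.255, "dz": 0, "ax": 0, "ay": 0, "az": 0, "jaw": 0.04},
  {"dx": 0.0265, "dy": -0.295, "dz": 0, "ax": 0, "ay": 0, "az": 0, "jaw": 0.04},
  {"dx": 0.03, "dy": -0.335, "dz": 0, "ax": 0, "ay": 0, "az": 0, "jaw": 0.04},
  {"dx": 0.0335, "dy": -0.375, "dz": 0, "ax": 0, "ay": 0, "az": 0, "jaw": 0.04},
  {"dx": 0.037, "dy": -0.415, "dz": 0, "ax": 0, "ay": 0, "az": 0, "jaw": 0.04},
  {"dx": 0.041, "dy": -0.455, "dz": 0, "ax": 0, "ay": 0, "az": 0, "jaw": 0.04},
  {"dx": 0.0445, "dy": -0.49, "dz": 0, "ax": 0, "ay": 0, "az": 0, "jaw": 0.04},
  {"dx": 0.0465, "dy": -0.515, "dz": 0, "ax": 0, "ay": 0, "az": 0, "jaw": 0.04},
  {"dx": 0.0475, "dy": -0.53, "dz": 0, "ax": 0, "ay": 0, "az": 0, "jaw": 0.04},
  {"dx": 0.0475, "dy": -0.53, "dz": 0, "ax": 0, "ay": 0, "az": 0, "jaw": 0.04},
  {"dx": 0.0475, "dy": -0.53, "dz": 0, "ax": 0, "ay": 0, "az": 0, "jaw": 0.04},
  {"dx": 0.0475, "dy": -0.53, "dz": 0, "ax": 0, "ay": 0, "az": 0, "jaw": 0.04},
  {"dx": 0.0475, "dy": -0.53, "dz": 0, "ax": 0, "ay": 0, "az": 0, "jaw": 0.04},
])

```text
t: 16.97
ee_pos: [0.5032, -0.2924, 0.2478]
ee_rot: [0.194, 0.981, 0.0, -0.0]
wrist_force: [-0.5, 0.0, -0.7]
opening: 0.045
finger_force: 61.9
```

```bash
python3 s.py
```

```text
t 16.97 pos [ 0.5032 -0.2924  0.2478] yaw 67.57 tilt [0.0002 0.0009] F [-0.53  0.02 -0.7 ] T [-0.011  0.015  0.003] op 0.045 ff 61.9 q7 1.37
```

jog_arm([
  {"dx": 0, "dy": -0.001, "dz": -0.02, "ax": 0, "ay": 0, "az": 0, "jaw": 0.04},
  {"dx": 0, "dy": -0.001, "dz": -0.05, "ax": 0, "ay": 0, "az": 0, "jaw": 0.04},
  {"dx": 0, "dy": -0.001, "dz": -0.08, "ax": 0, "ay": 0, "az": 0, "jaw": 0.04},
  {"dx": 0, "dy": -0.001, "dz": -0.11, "ax": 0, "ay": 0, "az": 0, "jaw": 0.04},
  {"dx": 0, "dy": -0.001, "dz": -0.14, "ax": 0, "ay": 0, "az": 0, "jaw": 0.04},
  {"dx": 0, "dy": -0.001, "dz": -0.165, "ax": 0, "ay": 0, "az": 0, "jaw": 0.04},
  {"dx": 0, "dy": -0.001, "dz": -0.185, "ax": 0, "ay": 0, "az": 0, "jaw": 0.04},
  {"dx": 0, "dy": -0.001, "dz": -0.197, "ax": 0, "ay": 0, "az": 0, "jaw": 0.04},
  {"dx": 0, "dy": -0.001, "dz": -0.203, "ax": 0, "ay": 0, "az": 0, "jaw": 0.04},
  {"dx": 0, "dy": -0.001, "dz": -0.203, "ax": 0, "ay": 0, "az": 0, "jaw": 0.04},
  {"dx": 0, "dy": -0.001, "dz": -0.203, "ax": 0, "ay": 0, "az": 0, "jaw": 0.04},
  {"dx": 0, "dy": -0.001, "dz": -0.203, "ax": 0, "ay": 0, "az": 0, "jaw": 0.04},
])

```text
t: 17.97
ee_pos: [0.5042, -0.2966, 0.0463]
ee_rot: [0.197, 0.98, -0.0, 0.002]
wrist_force: [-0.3, 1.3, -1.2]
opening: 0.0448
finger_force: 61.9
```

```bash
python3 s.py
python3 - <<'E'
from h import *
a=r.grab_frame("side")[:,:,::-1];b=r.grab_frame("scene")[:,:,::-1]
cv2.imwrite("pics/p1.png",np.hstack([cv2.resize(np.ascontiguousarray(a[220:340,240:360]),(400,400),interpolation=cv2.INTER_CUBIC),cv2.resize(np.ascontiguousarray(b[170:290,160:280]),(400,400),interpolation=cv2.INTER_CUBIC)]))
E
```

```text
t 17.97 pos [ 0.5042 -0.2966  0.0463] yaw 67.33 tilt [ 0.003  -0.0014] F [-0.35  1.26 -1.18] T [-0.023 -0.022  0.028] op 0.0448 ff 61.9 q7 1.25
```

View pics/p1.png

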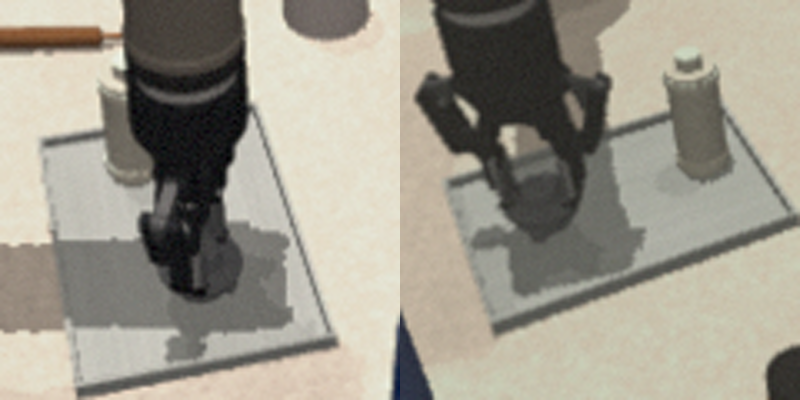

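The cap hangs over the middle of the empty half (left (200,290), right (540,230)), clear of the cartridge. I'll lower it in small steps until it touches.

jog_arm([
  {"dx": 0, "dy": 0, "dz": -0.003, "ax": 0, "ay": 0, "az": 0, "jaw": 0.04},
  {"dx": 0, "dy": 0, "dz": -0.006, "ax": 0, "ay": 0, "az": 0, "jaw": 0.04},
  {"dx": 0, "dy": 0, "dz": -0.009, "ax": 0, "ay": 0, "az": 0, "jaw": 0.04},
  {"dx": 0, "dy": 0, "dz": -0.011, "ax": 0, "ay": 0, "az": 0, "jaw": 0.04},
  {"dx": 0, "dy": 0, "dz": -0.0115, "ax": 0, "ay": 0, "az": 0, "jaw": 0.04},
  {"dx": 0, "dy": 0, "dz": -0.0115, "ax": 0, "ay": 0, "az": 0, "jaw": 0.04},
  {"dx": 0, "dy": 0, "dz": -0.0115, "ax": 0, "ay": 0, "az": 0, "jaw": 0.04},
])

```text
t: 18.65
ee_pos: [0.5027, -0.2964, 0.0329]
ee_rot: [0.197, 0.98, 0.0, -0.0]
wrist_force: [0.1, 0.6, -1.0]
opening: 0.0454
finger_force: 61.9
```

```bash
python3 s.py
```

```text
t 18.65 pos [ 0.5027 -0.2964  0.0329] yaw 67.32 tilt [-0.      0.0001] F [ 0.06  0.6  -0.99] T [-0.022 -0.008 -0.042] op 0.0454 ff 61.9 q7 1.24
```

jog_arm([
  {"dx": 0, "dy": 0, "dz": -0.0005, "ax": 0, "ay": 0, "az": 0, "jaw": 0.04},
  {"dx": 0, "dy": 0, "dz": -0.001, "ax": 0, "ay": 0, "az": 0, "jaw": 0.04},
  {"dx": 0, "dy": 0, "dz": -0.0015, "ax": 0, "ay": 0, "az": 0, "jaw": 0.04},
  {"dx": 0, "dy": 0, "dz": -0.0015, "ax": 0, "ay": 0, "az": 0, "jaw": 0.04},
  {"dx": 0, "dy": 0, "dz": -0.0015, "ax": 0, "ay": 0, "az": 0, "jaw": 0.04},
])

```text
t: 19.07
ee_pos: [0.5027, -0.2965, 0.0315]
ee_rot: [0.197, 0.98, 0.0, 0.0]
wrist_force: [-0.2, 0.8, -1.0]
opening: 0.0444
finger_force: 61.9
```

```bash
python3 s.py
```

```text
t 19.07 pos [ 0.5027 -0.2965  0.0315] yaw 67.31 tilt [0.0001 0.    ] F [-0.23  0.81 -0.96] T [ 0.048 -0.013 -0.067] op 0.0444 ff 61.9 q7 1.24
```

jog_arm([
  {"dx": 0, "dy": 0, "dz": -0.0005, "ax": 0, "ay": 0, "az": 0, "jaw": 0.04},
  {"dx": 0, "dy": 0, "dz": -0.001, "ax": 0, "ay": 0, "az": 0, "jaw": 0.04},
  {"dx": 0, "dy": 0, "dz": -0.001, "ax": 0, "ay": 0, "az": 0, "jaw": 0.04},
  {"dx": 0, "dy": 0, "dz": -0.001, "ax": 0, "ay": 0, "az": 0, "jaw": 0.04},
])

```text
t: 19.4
ee_pos: [0.5028, -0.2965, 0.0308]
ee_rot: [0.197, 0.98, -0.0, 0.0]
wrist_force: [-0.9, 0.5, 2.3]
opening: 0.0452
finger_force: 62.7
```

```bash
python3 s.py
```

```text
t 19.4 pos [ 0.5028 -0.2965  0.0308] yaw 67.31 tilt [ 0.0002 -0.0002] F [-0.93  0.48  2.26] T [ 0.046  0.144 -0.054] op 0.0452 ff 62.7 q7 1.24
```

Contact (+3 N) at the expected height. I'll open slowly, following the pads' swing down.

jog_arm([
  {"dx": 0, "dy": 0, "dz": -0.0004, "ax": 0, "ay": 0, "az": 0, "jaw": 0.048},
  {"dx": 0, "dy": 0, "dz": -0.0008, "ax": 0, "ay": 0, "az": 0, "jaw": 0.052},
  {"dx": 0, "dy": 0, "dz": -0.0012, "ax": 0, "ay": 0, "az": 0, "jaw": 0.056},
  {"dx": 0, "dy": 0, "dz": -0.0016, "ax": 0, "ay": 0, "az": 0, "jaw": 0.06},
  {"dx": 0, "dy": 0, "dz": -0.0016, "ax": 0, "ay": 0, "az": 0, "jaw": 0.065},
  {"dx": 0, "dy": 0, "dz": -0.0016, "ax": 0, "ay": 0, "az": 0, "jaw": 0.072},
  {"dx": 0, "dy": 0, "dz": -0.0016, "ax": 0, "ay": 0, "az": 0, "jaw": 0.085},
  {"dx": 0, "dy": 0, "dz": -0.0016, "ax": 0, "ay": 0, "az": 0, "jaw": 0.085},
  {"dx": 0, "dy": 0, "dz": -0.0016, "ax": 0, "ay": 0, "az": 0, "jaw": 0.085},
  {"dx": 0, "dy": 0, "dz": -0.0016, "ax": 0, "ay": 0, "az": 0, "jaw": 0.085},
])

```text
t: 20.23
ee_pos: [0.5028, -0.2965, 0.029]
ee_rot: [0.197, 0.98, -0.0, 0.0]
wrist_force: [0.5, 0.1, -0.2]
opening: 0.0853
finger_force: 0.0
```

```bash
python3 s.py
```

```text
t 20.23 pos [ 0.5028 -0.2965  0.029 ] yaw 67.31 tilt [ 0.0001 -0.    ] F [ 0.55  0.08 -0.17] T [0.028 0.005 0.024] op 0.0853 ff 0.0 q7 1.24
```

Released with no contact. Now I'll retreat straight up.

jog_arm([
  {"dx": 0, "dy": 0, "dz": 0.01, "ax": 0, "ay": 0, "az": 0, "jaw": 0.085},
  {"dx": 0, "dy": 0, "dz": 0.025, "ax": 0, "ay": 0, "az": 0, "jaw": 0.085},
  {"dx": 0, "dy": 0, "dz": 0.045, "ax": 0, "ay": 0, "az": 0, "jaw": 0.085},
  {"dx": 0, "dy": 0, "dz": 0.07, "ax": 0, "ay": 0, "az": 0, "jaw": 0.085},
  {"dx": 0, "dy": 0, "dz": 0.1, "ax": 0, "ay": 0, "az": 0, "jaw": 0.085},
  {"dx": 0, "dy": 0, "dz": 0.13, "ax": 0, "ay": 0, "az": 0, "jaw": 0.085},
  {"dx": 0, "dy": 0, "dz": 0.16, "ax": 0, "ay": 0, "az": 0, "jaw": 0.085},
  {"dx": 0, "dy": 0, "dz": 0.18, "ax": 0, "ay": 0, "az": 0, "jaw": 0.085},
  {"dx": 0, "dy": 0, "dz": 0.18, "ax": 0, "ay": 0, "az": 0, "jaw": 0.085},
  {"dx": 0, "dy": 0, "dz": 0.18, "ax": 0, "ay": 0, "az": 0, "jaw": 0.085},
  {"dx": 0, "dy": 0, "dz": 0.18, "ax": 0, "ay": 0, "az": 0, "jaw": 0.085},
])

```text
t: 21.15
ee_pos: [0.5021, -0.2964, 0.2085]
ee_rot: [0.197, 0.98, -0.0, -0.001]
wrist_force: [-0.2, -0.1, -0.5]
opening: 0.0849
finger_force: 0.0
```

```bash
python3 s.py
python3 - <<'E'
from h import *
a=r.grab_frame("side")[:,:,::-1];b=r.grab_frame("scene")[:,:,::-1]
cv2.imwrite("pics/f1.png",np.hstack([cv2.resize(np.ascontiguousarray(a[120:360,200:440]),(400,400),interpolation=cv2.INTER_CUBIC),cv2.resize(np.ascontiguousarray(b[170:290,160:280]),(400,400),interpolation=cv2.INTER_CUBIC)]))
E
```

```text
t 21.15 pos [ 0.5021 -0.2964  0.2085] yaw 67.31 tilt [-0.0011  0.0001] F [-0.21 -0.09 -0.54] T [-0.033 -0.053 -0.026] op 0.0849 ff 0.0 q7 1.36
```

View pics/f1.png

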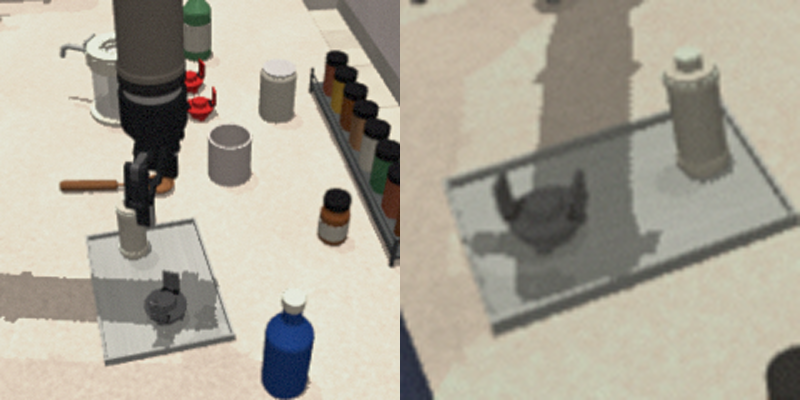

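The cap stands upright in the tray (right image (543,215)) with its tabs sprung out, the cartridge is untouched, and the gripper is clear. Handing in.

```bash
python3 -c "
from bench import r
print(r.finish_job())"
```

```text
the job is handed in; nothing more can be done
None
```

The cap is out and standing upright in the empty half of the tray beside the new cartridge; it was squeezed, turned about 57° to its stop (at most 0.37 N m) and lifted free with at most about 2 N of pull at each check. Nothing else was disturbed, and the job was handed in at about 21 s.

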